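# Wind the ratchet drying turntable back to its start stop

## Robot

A 6-joint arm with a two-finger parallel gripper is mounted at the origin on the work surface. World frame = base frame: x ahead of the robot, y to its left, z up, the work surface at z = 0. Lengths are in mm, angles in rad, forces in N, time in s.
With the tool pointing down it reaches from about 300 to 775 mm from the base axis. Payload 14.6 kg.
Tool frame: the origin (TCP) lies at the very end of the fingers, on their centre line; the grasp point (between the pads) lies 19 mm behind it (pinch_z is the distance from the TCP to the grasp point, in mm); x points along the fingers, z is the direction in which the jaws open and shut, and the axes are right-handed (so a half turn about x gives the same grasp; the last joint's range is limited). The gripper opens to 94 mm and grips with 3 to 60 N. Pads are 16 mm wide; open, the fingers measure 119 mm over their backs; the gripper's body (75 mm by 177 mm) begins 78 mm behind the grasp point.
Start: joints at [-1.383, 0.3, 1.521, -0, 1.321, -0.067], TCP at [138.622, -532.234, 205.446] pointing down, gripper open.
Joint ranges: [-3.03, 3.03], [-0.79, 2.21], [0.23, 2.52], [-1.04, 4.18], [0, 3.07], [-2.55, 2.55]. Speed limits (rad/s): [2.22, 2.22, 2.57, 3.14, 3.14, 3.14].

## Interface

Orientations are given as [roll, pitch, yaw] about the fixed x, y, z axes, in that order (R = Rz(yaw) Ry(pitch) Rx(roll)).
In Python, from cell import read_state, camera, sign_off, pinch_z gives the robot as it stands. The module is installed in compiled form; this text tells all that it offers.
- The arm moves only by the tool arm_command, never from a script. Its argument "series" is a list of rows, each a list of 3 entries, a list of its own where there are three numbers: the finger opening in mm, from 0 to 94, then the shift along the tool's x, y, z in mm, then the turn about the tool's x in degrees. A call has 1 to 12 rows; each row is the pose to reach, as a shift and turn from the pose measured when the call began, along the tool's axes at that moment; what a row does not reach only later rows make up. A row lasts 1/8 s, in which the tool goes at most 62.5 mm and 10.7 degrees, less where a joint would pass 70% of its speed; a pose out of reach is approached as far as the arm can. A call with a gripper value outside its range is refused whole. The fingers move at their own pace and stop on an object; "newtons" is the grip in N (left out, the last holds). Time passes only in rows, so rows that repeat a pose let the fingers close. It gives the time, the measured TCP pose, the force and the opening at its end, in the units of the state.
- read_state(): the state, without advancing time (a new reading comes with each control period).
- camera(name): name is "side" or "top" or "wrist"; returns a dict with "pixels" (480x640x3 uint8, red, green, blue), "range_z" (480x640 float32, mm along the optical axis (not along the pixel's ray), 0 where there is no reading), "fov_y" (degrees; the focal length in pixels is half the picture's height over the tangent of half this angle, whatever the lens; pixels are square), "cx", "cy" (the principal point, pixels), "R" (3x3) and "t" (3): a world point X has camera coordinates R X + t. Camera axes: x right, y down, z forward; pixel columns grow to the right and rows downward; lengths in mm; the calibration is good to about 2 mm. A picture is of the moment at which its call begins.
- sign_off(): hands the job in, once; it reports no verdict.
The state is a dict: "clock": time; "joints": joint angles; "qd": joint speeds; "effort": joint torques, N m; "eef_pos": TCP position; "eef_rot": TCP orientation; "wrist_force": force on the tool from outside, world axes, zero at the start; "moment": the same for the moment, N m; "finger_gap": finger opening in mm.
Only numpy, scipy, OpenCV 4.12 (cv2) and the standard library are available. Lean on these libraries where they do the work, as an engineer would, in place of code of your own. Each camera call takes 0.05 s, during which the arm holds its last target.

## Task

Wind the drying turntable back to its start: lift the holding pawl by its cross handle and throw it right back so that it stays there, turn the turntable back (counterclockwise seen from above) by its knob until its lug bears against the stop post, then set the pawl down on the teeth again. Work gently: do not force the turntable against the pawl, and bring the lug up to the stop with a light but definite push, without hitting or straining it. Leave the lug touching the stop, let go of everything, and leave the other things on the table where they are.

Things in the scene. Friction and masses are not known exactly. Their poses are not given: they have to be found in the camera images.
- turntable: Round ratchet turntable on an upright axis, carrying three dark cups upside down. Origin on its axis at table height, z up, x through knob and lug. Disc 220 mm across (top at 33 mm), wooden middle 164 mm (top at 45 mm, cups to 65 mm). Stiff: stays where left, takes about 4 N at the knob. Backwards is counterclockwise from above.
- knob (a point): Middle of the upright round black knob on the turntable: 24 mm across, 56 to 106 mm above the table; this point is at 88 mm, 60 mm from the axis. It spins freely on its own pin, goes round with the turntable and stays well away from the pawl. Once the lug touches the stop, a rise of 5 to 10 N in the push here is plenty; 20 N more than turning takes would strain the stop (10 N there).
- lug_face (a point): Point on the leading (counterclockwise) side of the turntable's lug (turntable_c0), a steel finger 12 mm wide sticking out under the teeth to 135 mm from the axis, 17 to 29 mm above the table, in line with the knob. This point, 121 mm from the axis, meets the stop post; if the post stood at its block's middle the lug would then lie 0.115 rad clockwise of the stop's x axis. On touching, the push felt at the knob rises sharply.
- stop: Stop carriage, fixed to the base: a dark block 18 by 56 by 12 mm carrying an upright steel post (post_c0) 16 mm across, 10 to 40 mm above the table, 122 mm from the turntable's axis. Origin on that axis, 12 mm above the table, x towards the block's middle. The post is clamped up to 9 mm to either side of the block's middle, and its place is not measured: it is rigid and must be felt or seen.
- pawl: Dark steel drop pawl. Origin on its level hinge, x along the hinge, y towards the turntable's axis and z up when down. It lifts by turning about +x: 0 rad fully down, 1.95 thrown right back (end of its swing). 0.13 to 0.21 kg, turns easily. It balances near 1.2 rad: beyond, it falls back slowly and stays; below, it falls slowly on to the teeth.
- pawl_nose (a point): Tip of the pawl's nose, which drops from above among the 18 upright saw teeth round the turntable's rim (11 mm high, tips at 45 mm, 86 to 110 mm from the axis). Resting on a tooth the pawl is up to 0.25 rad above fully down. While down it lets the turntable go back at most one tooth (0.35 rad), then blocks; clockwise it clicks over.
- pawl_handle (a point): Grip point on the pawl's cross handle, a level round steel bar 12 mm across, parallel to the hinge, free 20 mm to either side. In the pawl's frame at 36, 40, 33 mm (x, y, z), 52 mm from the hinge line. Pawl down: 95 mm above the table, over the teeth, seen from the hinge 0.69 rad above level; thrown back: 87 mm up, outside the hinge. The bar turns within a light grip.
- pawl_hinge (a point): Middle of the pawl's hinge line, 62 mm above the table, 150 mm from the turntable's axis, between two fixed cheeks 36 mm apart over their outsides.
- base: Plywood base board, 290 by 370 by 12 mm, fixed to the table, carrying turntable, pawl and stop. Origin under the turntable's axis at table height; the pawl's hinge lies in its -y direction.
- bottle_a: Green bottle, 56 mm across, 170 mm high; origin at the centre of its underside. Loose, to be left alone.
- bottle_b: Green bottle, 56 mm across, 160 mm high; origin at the centre of its underside. Loose, to be left alone.
- jar: Amber jar with white lid, 68 mm across, 85 mm high; origin at the centre of its underside. Loose, to be left alone.
- pot: White ceramic pot, 100 mm across, 75 mm high; origin at the centre of its underside. Loose, to be left alone.
- spatula: Spatula 200 mm long, lying; origin at the centre of its underside. Loose, to be left alone.
- brush: Brush 170 mm long, lying; origin at the centre of its underside. Loose, to be left alone.
- sanding_block: Cork sanding block 35 by 80 by 30 mm; origin at the centre of its underside. Loose, to be left alone.

How it is judged (in metres and radians):
On the way, in this order (a step that is already met when the one before it is completed fails the run):
1. the pawl is lifted and thrown back, clear of the teeth (angle between pawl's own z axis and vertical above 1.4 rad), for 0.2 s.
2. with the pawl still back, the lug bears on the stop (pressed with more than 1.5 N) (distance between turntable_c0 and post_c0 below 0.0175 m and contact force between turntable and stop above 1.5 N and angle between pawl's own z axis and vertical above 1 rad), for 0.1 s.
At the end, for the whole second after the job is handed in: The lug is against the stop (gap under 3 mm), the pawl lies down on the teeth (within 0.33 rad of fully down), turntable and pawl are at rest (distance between turntable_c0 and post_c0 below 0.0175 m and angle between pawl's own z axis and vertical below 0.33 rad and angular speed of each of turntable, pawl below 0.05 rad/s); the robot touches nothing.
It fails at once if the turntable is forced against the pawl with more than 20 N (contact force between turntable and pawl above 20 N).
It fails at once if the lug is driven against the stop with more than 10 N (contact force between turntable and stop above 10 N).
It fails at once if a bystander is moved by more than 25 mm (distance of any of bottle_a, bottle_b, jar, pot, spatula, brush, sanding_block from where it was at the start of the episode above 0.025 m).
It also fails if it takes over 72 s, if anything falls off the work surface, if the arm or the gripper's body presses on something with over 40 N, if the wrist force passes 120 N, or if a joint passes its speed limit or range.

## Working session

There is one attempt and no reset: what is moved stays moved. The work goes in short steps, Python scripts to look and compute and a tool call to move; the robot and the scene stay as the last step left them, time stands still between calls to the robot, and variables do not carry over. Pictures are saved under pics/ and viewed, and the job is handed in when it is done.

Besides the shell and the picture viewer there is one more tool, called after "Request:" in YAML: its name, and indented under it one key for each argument. arm_command: Moves the arm, as the interface text tells. Its arguments: {"type":"object","properties":{"series":{"type":"array"},"newtons":{"type":"number"}},"required":["series"]}

```bash
mkdir -p pics
cat > h.py <<'E'
import numpy as np, cv2
from cell import read_state, camera, sign_off, pinch_z
def snap(name,fn):
    c=camera(name); cv2.imwrite('pics/'+fn+'.png',c['pixels'][:,:,::-1]); np.savez('pics/'+fn+'.npz',**c); return c
def ld(fn): return dict(np.load('pics/'+fn+'.npz'))
def cloud(c):
    h,w=c['range_z'].shape; f=h/2/np.tan(np.radians(c['fov_y'])/2)
    u,v=np.meshgrid(np.arange(w),np.arange(h)); z=c['range_z']
    P=np.stack([(u-c['cx'])/f*z,(v-c['cy'])/f*z,z],-1)
    return (P-c['t'])@c['R']
def proj(c,X):
    h=480; f=h/2/np.tan(np.radians(c['fov_y'])/2)
    p=np.asarray(X)@c['R'].T+c['t']; return p[...,:2]/p[...,2:]*f+[c['cx'],c['cy']]
E
python3 - <<'E'
from h import *
for n in ['side','top','wrist']:
    c=snap(n,n+'0'); print(n,c['fov_y'],c['cx'],c['cy'],(-c['R'].T@c['t']).round())
s=read_state();print(s,pinch_z)
E
```

```text
side 55.00285198000081 318.2808321616323 241.5554096908086 [199. 617. 693.]
top 47.102091103301085 317.72492590429874 241.5963681762477 [ 376.   40. 1118.]
wrist 63.276173447222455 323.4853077450326 242.02543122904675 [ 204. -515.  385.]
{'clock': 0.15, 'joints': array([-1.38258983e+00,  3.00325382e-01,  1.52142081e+00,  3.28531491e-05,
        1.32071875e+00, -6.66029585e-02]), 'qd': array([-0.00042758, -0.00052443, -0.00286375, -0.00121075, -0.00018344,
       -0.00105262]), 'effort': array([ 6.58702338e-04, -5.31956041e+01, -3.52820599e+01,  7.08440831e-02,
        2.36540660e-02, -6.55553981e-05]), 'eef_pos': array([ 138.60039089, -532.04536723,  205.0340692 ]), 'eef_rot': array([3.03852267, 1.56992345, 1.72252765]), 'wrist_force': array([ 0.22730721, -1.05163731,  0.23808274]), 'moment': array([ 0.009629  , -0.02718717, -0.01588314]), 'finger_gap': 94.29049539667282} 18.8
```

View pics/side0.png

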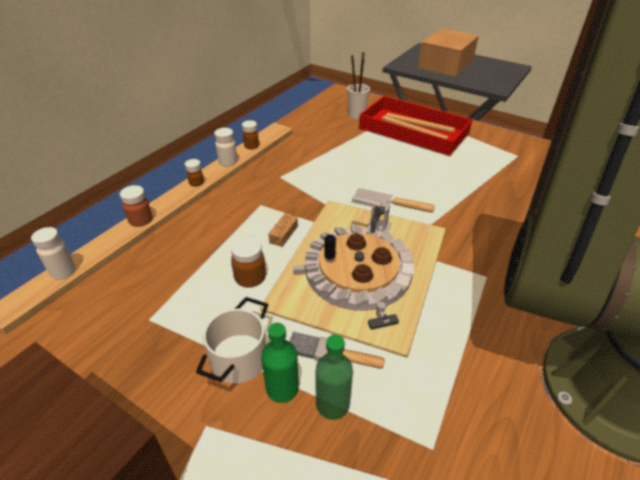

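View pics/top0.png

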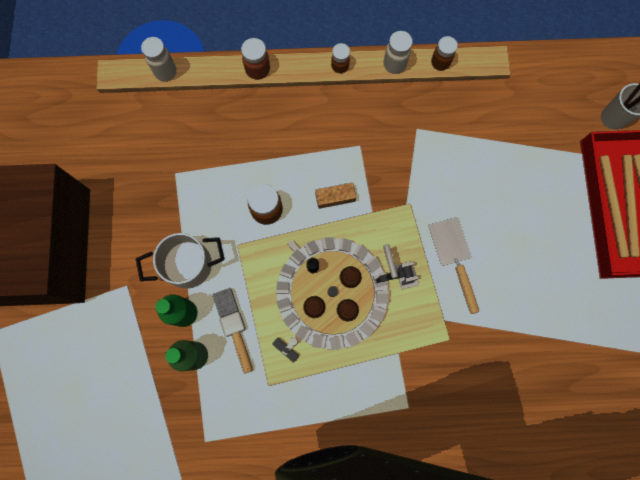

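The top view shows the turntable axis near (333,292), the knob at (313,265) and the lug at (293,246). The stop block is near (286,349), and the pawl hinge near (405,272) with its handle bar around (390,262). The side view agrees with this.

Run:
```python
from h import *
c=ld('top0'); P=cloud(c)
im=c['pixels'][215:385,235:455,::-1]; cv2.imwrite('pics/top0z.png',cv2.resize(im,None,fx=3.5,fy=3.5,interpolation=cv2.INTER_CUBIC))
for u,v in [(333,292),(313,265),(295,247),(286,349),(292,342),(390,262),(388,250),(394,274),(408,270),(265,205),(183,258),(455,270)]: print(u,v,P[v,u].round(1))
# disc fit: circle of teeth tops z 40-47
m=(P[...,2]>38)&(P[...,2]<50)
vv,uu=np.nonzero(m); ok=(np.hypot(uu-333,vv-292)<60)
Q=P[vv[ok],uu[ok]]; (cx,cy),r=cv2.minEnclosingCircle(Q[:,:2].astype(np.float32)); print(cx,cy,r)
c=ld('side0'); im=c['pixels'][180:360,260:460,::-1]; cv2.imwrite('pics/side0z.png',cv2.resize(im,None,fx=3.3,fy=3.3,interpolation=cv2.INTER_CUBIC))
```

```text
333 292 [497.    6.9  54.4]
313 265 [543.2  43.5 104.1]
295 247 [593.5  78.7  29.9]
286 349 [392.4 101.8  35. ]
292 342 [405.1  89.6  40.6]
390 262 [542.8 -99.9 107.5]
388 250 [565.8 -97.8 106.2]
394 274 [ 376.2   39.9 1118.3]
408 270 [ 532.1 -138.7   69.5]
265 205 [667.8 132.5  85.3]
183 258 [584.6 310.4   3.2]
455 270 [ 539.3 -248.    -4. ]
497.64617919921875 10.216943740844727 112.73509979248047
```

View pics/top0z.png

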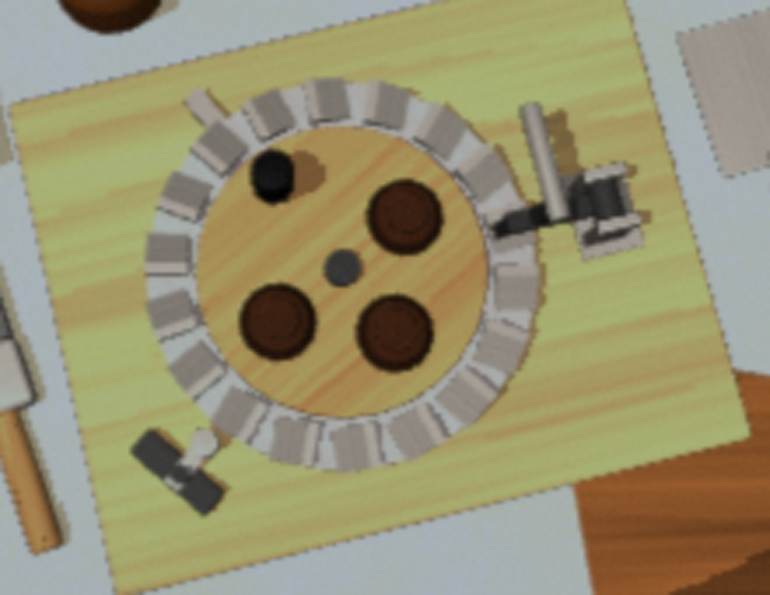

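View pics/side0z.png

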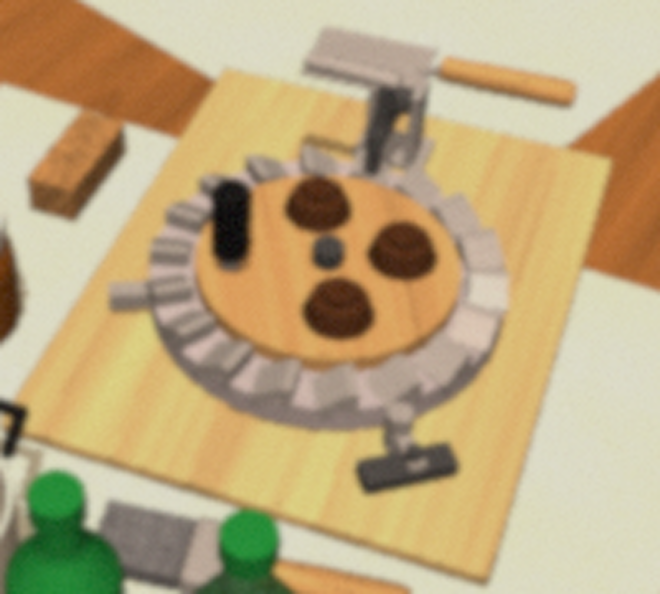

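View pics/wrist0.png

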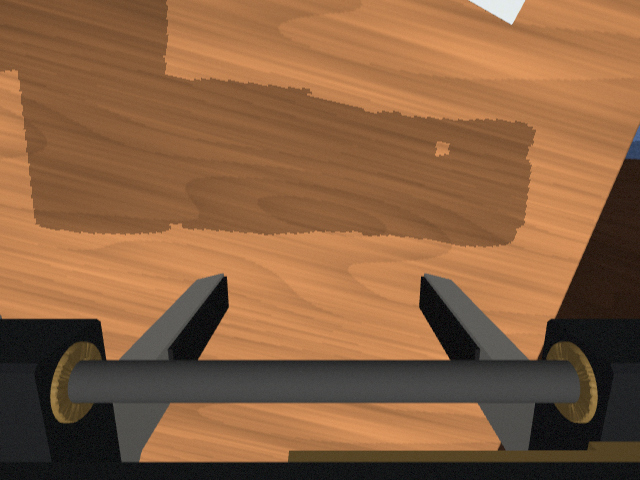

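```bash
cat >> h.py <<'E'
from scipy.spatial.transform import Rotation as Ro
def tool():
    s=read_state(); return s,np.array(s['eef_pos']),Ro.from_euler('xyz',s['eef_rot']).as_matrix()
def plan(X,yaw=None):
    """shift in tool axes to reach TCP X; turn so tool z points at world yaw (mod pi)"""
    s,p,R=tool(); sh=R.T@(np.array(X)-p); t=None
    if yaw is not None:
        z=R[:,2]; cur=np.arctan2(z[1],z[0]); d=(yaw-cur+np.pi/2)%np.pi-np.pi/2
        t=np.degrees(d)*np.sign(R[2,0]) 
    return sh.round(1),t
E
python3 - <<'E'
from h import *
s,p,R=tool(); print(R.round(3))
c=ld('top0');P=cloud(c)
# base board pixels z ~12
m=(P[...,2]>6)&(P[...,2]<18); Q=P[m]; k=(abs(Q[:,0]-497)<230)&(abs(Q[:,1]-8)<260); 
mm=np.zeros((480,640),np.uint8); mm[m]=1; mm[:190]=0; mm[400:]=0; mm[:,:230]=0; mm[:,460:]=0
n,l,st,_=cv2.connectedComponentsWithStats(mm); i=1+st[1:,4].argmax(); Q=P[l==i]
r=cv2.minAreaRect(Q[:,:2].astype(np.float32)); print(r)
for u in range(384,416,2):
  print(u,[tuple(P[v,u].round(0).astype(int)) for v in range(244,284,4)])
print(plan([555,-95,200],1.806))
E
```

```text
[[-0.     0.968  0.252]
 [ 0.001  0.252 -0.968]
 [-1.     0.    -0.001]]
((503.3128967285156, -10.307098388671875), (290.3842468261719, 372.0369873046875), 11.688031196594238)
384 [(np.int64(596), np.int64(-103), np.int64(12)), (np.int64(571), np.int64(-91), np.int64(103)), (np.int64(579), np.int64(-102), np.int64(13)), (np.int64(571), np.int64(-102), np.int64(12)), (np.int64(563), np.int64(-101), np.int64(13)), (np.int64(555), np.int64(-101), np.int64(12)), (np.int64(547), np.int64(-100), np.int64(12)), (np.int64(533), np.int64(-95), np.int64(46)), (np.int64(522), np.int64(-92), np.int64(70)), (np.int64(514), np.int64(-91), np.int64(72))]
386 [(np.int64(577), np.int64(-94), np.int64(108)), (np.int64(570), np.int64(-94), np.int64(106)), (np.int64(562), np.int64(-94), np.int64(107)), (np.int64(555), np.int64(-94), np.int64(102)), (np.int64(564), np.int64(-106), np.int64(7)), (np.int64(554), np.int64(-104), np.int64(14)), (np.int64(547), np.int64(-104), np.int64(11)), (np.int64(538), np.int64(-103), np.int64(15)), (np.int64(522), np.int64(-95), np.int64(72)), (np.int64(514), np.int64(-
[... 6036 characters left out ...]
57), np.int64(11)), (np.int64(529), np.int64(-147), np.int64(65)), (np.int64(521), np.int64(-147), np.int64(62)), (np.int64(512), np.int64(-145), np.int64(70))]
414 [(np.int64(593), np.int64(-164), np.int64(16)), (np.int64(585), np.int64(-164), np.int64(13)), (np.int64(577), np.int64(-163), np.int64(16)), (np.int64(569), np.int64(-162), np.int64(14)), (np.int64(561), np.int64(-163), np.int64(10)), (np.int64(553), np.int64(-162), np.int64(12)), (np.int64(545), np.int64(-162), np.int64(8)), (np.int64(535), np.int64(-160), np.int64(17)), (np.int64(520), np.int64(-149), np.int64(73)), (np.int64(514), np.int64(-151), np.int64(57))]
(array([   5.4,  513.1, -318. ]), np.float64(1.1228639473552127))
```

Request:
arm_command:
  series:
    - [50,[0,50,-30],0.5]
    - [50,[0,100,-62],1]
    - [50,[0,150,-93],2]
    - [50,[0,200,-124],2.8]
    - [50,[0,250,-155],2.8]
    - [50,[0,300,-186],2.8]
    - [50,[0,350,-217],2.8]
    - [50,[0,400,-248],2.8]
    - [50,[0,450,-279],2.8]
    - [50,[0,490,-304],2.8]
    - [50,[2,513,-318],2.8]
    - [50,[5,513,-318],2.8]

```text
clock: 1.65
eef_pos: [555.4, -93.8, 199.7]
eef_rot: [-2.651, 1.569, 2.269]
wrist_force: [-0.1, -0.0, 0.0]
finger_gap: 50.2
```

Run:
```python
from h import *
c=snap('wrist','w1'); print(c['R'].round(2)); s,p,R=tool(); print(p,R.round(3),s['wrist_force'],s['clock'])
for X in [(497.5,9,45),(555,-96,101),(528,-137,62)]: print(proj(c,X))
```

```text
[[ 0.21 -0.98 -0.  ]
 [-0.95 -0.2   0.24]
 [-0.24 -0.05 -0.97]]
[554.61433799 -94.71155425 199.30017631] [[-0.002  0.979  0.206]
 [ 0.001  0.206 -0.979]
 [-1.    -0.001 -0.001]] [ 0.01063714 -0.23071203 -0.41233411] 1.7
[197.54213846 263.67955536]
[325.6778039 241.2289689]
[365.74422204 269.96843411]
```

View pics/w1.png

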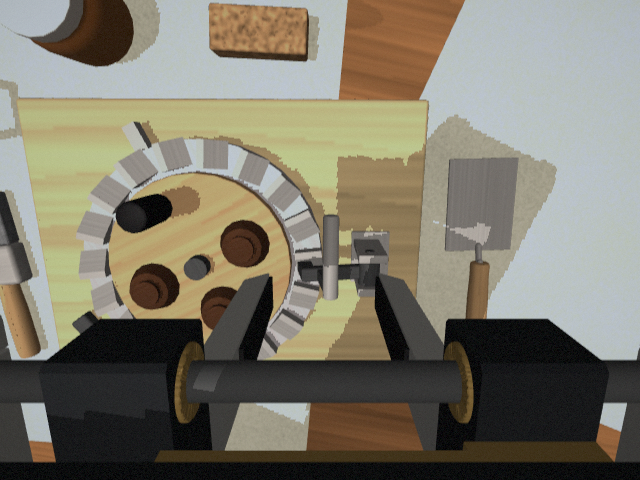

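The wrist view shows the bar at column 331, rows 215 to 298. The pawl and cheeks sit at columns 352–388. The board edges line up with the image axes, so the yaw is right.

Run:
```python
from h import *
c=ld('w1'); P=cloud(c)
yaw=.205; xb=np.array([np.cos(yaw),np.sin(yaw),0]); yb=np.array([-np.sin(yaw),np.cos(yaw),0])
A=np.array([497.5,9,0])
for v in (218,225,235,245,255,265,275,285,295):
    r=P[v,324:338]; r=r[r[:,2]>85]
    d=r-A; print(v,len(r),'xb',(d@xb).mean().round(1),'yb',(d@yb).mean().round(1),((d@yb).min().round(1),(d@yb).max().round(1)),'z',np.median(r[:,2]).round(1), r[:,2].max().round(1))
m=(P[...,2]>55)&(P[...,2]<85); d=P-A; k=m&(d@yb<-125)&(d@yb>-175)&(abs(d@xb)<40)
print('cheek',(d@xb)[k].min(),(d@xb)[k].max(),(d@yb)[k].min(),(d@yb)[k].max())
# disc centre from hub cap at (197,266)
# wood disc circle
m=(P[...,2]>41)&(P[...,2]<49); m[320:]=0; vv,uu=np.nonzero(m); 
# knob
k=(P[...,2]>98)&(P[...,2]<112)&(np.hypot(P[...,0]-543,P[...,1]-44)<40); q=P[k]; print('knob top',q.mean(0),k.sum(), q.min(0),q.max(0))
k=(P[...,2]>17)&(P[...,2]<34)&(np.hypot(P[...,0]-593,P[...,1]-79)<14); q=P[k]; print('lug',q.mean(0),k.sum())
print(P[266,197],P[244,245],P[286,155])
```

```text
218 14 xb 53.5 yb -117.8 (np.float64(-122.4), np.float64(-113.2)) z 107.5 109.1
225 14 xb 48.4 yb -117.8 (np.float64(-122.5), np.float64(-113.2)) z 107.4 108.7
235 14 xb 41.2 yb -117.9 (np.float64(-122.6), np.float64(-113.2)) z 108.2 109.4
245 14 xb 33.8 yb -117.9 (np.float64(-122.7), np.float64(-113.3)) z 107.9 109.6
255 14 xb 26.2 yb -118.0 (np.float64(-122.8), np.float64(-113.3)) z 107.5 108.9
265 14 xb 18.7 yb -118.1 (np.float64(-122.9), np.float64(-113.3)) z 107.8 108.8
275 14 xb 11.0 yb -118.1 (np.float64(-123.0), np.float64(-113.4)) z 107.6 109.3
285 14 xb 3.1 yb -118.2 (np.float64(-123.1), np.float64(-113.4)) z 107.4 108.6
295 14 xb -4.7 yb -118.3 (np.float64(-123.1), np.float64(-113.4)) z 107.5 108.8
cheek -18.83315276163215 17.854119418606416 -165.1913017416727 -125.17302162822912
knob top [545.39504921  41.94222281 105.63267605] 960 [533.0194689   31.64963711  98.0201715 ] [556.17683684  54.42203325 108.92052288]
lug [594.62589118  79.90733087  28.32147324] 529
[499.86175168   5.917843    57.24634385] [530.43094691 -32.92485677  65.99230312] [477.19745277  36.95596543  64.26375272]
```

```bash
cat >> h.py <<'E'
yaw=.205; xb=np.array([np.cos(yaw),np.sin(yaw),0]); yb=np.array([-np.sin(yaw),np.cos(yaw),0]); zb=np.array([0,0,1.])
A=np.array([497.5,9,0])
def bar(pa,r=52.,hy=-151.2,hz=62,x=36): # TCP for pawl angle
    ph=pa+.69; return A+x*xb+(hy+r*np.cos(ph))*yb+(hz+r*np.sin(ph)-pinch_z)*zb
E
python3 - <<'E'
from h import *
print(bar(.195),plan(bar(.195),1.776))
E
```

```text
[556.82186887 -99.46409288  83.44357933] (array([115.8,   1.3,   5.3]), np.float64(0.10632420436612096))
```

Request:
arm_command:
  series:
    - [44,[0,1,5],0]
    - [44,[40,1.3,5.3],0]
    - [44,[80,1.3,5.3],0]
    - [44,[105,1.3,5.3],0]
    - [44,[116,1.3,5.3],0]
    - [44,[116,1.3,5.3],0]
  newtons: 8

```text
clock: 2.45
eef_pos: [556.7, -100.1, 83.5]
eef_rot: [-2.317, 1.569, 2.602]
wrist_force: [-0.5, 0.1, 0.1]
finger_gap: 44.0
```

Run:
```python
from h import *
c=snap('wrist','w2'); s,p,R=tool(); print(p,s['wrist_force'],plan(bar(.195)))
snap('top','top2')
```

```text
[ 557.04446707 -100.00959819   84.13988688] [-0.18928191  0.68310259  0.35288102] (array([ 0.7, -0.1, -0.6]), None)
```

View pics/w2.png

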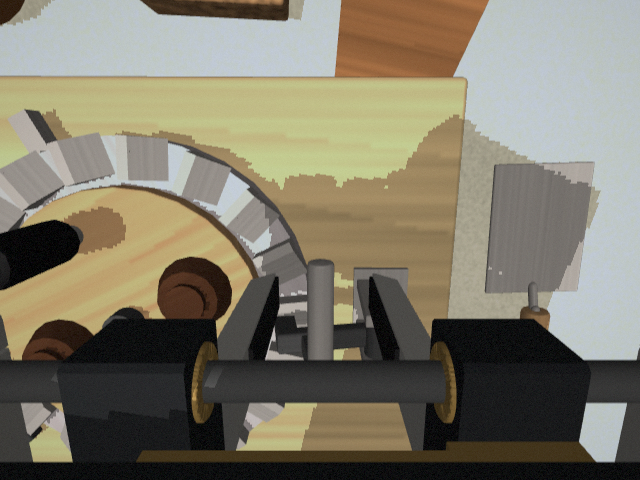

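The bar (column 320) lies midway between the fingers (tips at columns 278 and 370). I'll close lightly on it.

Request:
arm_command:
  series:
    - [10,[0,0,0],0]
    - [10,[0,0,0],0]
    - [10,[0,0,0],0]
    - [10,[0,0,0],0]
    - [10,[0,0,0],0]
    - [10,[0,0,0],0]
  newtons: 8

```text
clock: 3.3
eef_pos: [557.3, -99.7, 84.7]
eef_rot: [2.73, 1.57, 1.366]
wrist_force: [-1.6, 4.3, 4.3]
finger_gap: 11.4
```

Run:
```python
from h import *
s,p,R=tool(); print(p,s['wrist_force'],s['finger_gap'])
for a in np.arange(.195,1.9,.14): print(round(a,2),(R.T@(bar(a)-bar(.195))).round(1))
```

```text
[557.3285935  -99.68146523  84.6601648 ] [-1.59094738  4.26558175  4.27486736] 11.37585513430559
0.2 [0. 0. 0.]
0.34 [-4.2 -0.   5.9]
0.48 [-7.5 -0.  12.4]
0.62 [-9.9 -0.  19.3]
0.76 [-11.4  -0.   26.4]
0.9 [-11.8  -0.1  33.7]
1.04 [-11.2  -0.1  40.9]
1.18 [-9.6 -0.1 48. ]
1.32 [-7.  -0.1 54.8]
1.46 [-3.5 -0.1 61.2]
1.6 [ 0.9 -0.1 67. ]
1.74 [ 6.  -0.1 72.1]
1.88 [11.8 -0.1 76.5]
```

Request:
arm_command:
  series:
    - [10,[-2,0,2.8],0]
    - [10,[-4.2,0,5.9],0]
    - [10,[-6,0,9],0]
    - [10,[-7.5,0,12.4],0]
    - [10,[-9.9,0,19.3],0]
    - [10,[-11.4,0,26.4],0]
    - [10,[-11.8,0,33.7],0]

```text
clock: 4.18
eef_pos: [564.4, -133.3, 96.4]
eef_rot: [2.571, 1.57, 1.207]
wrist_force: [-0.6, 2.3, 1.6]
finger_gap: 11.8
```

Run:
```python
from h import *
s,p,R=tool(); print(p,s['wrist_force'],s['finger_gap'])
c=snap('wrist','w3')
for a in np.arange(1.04,1.9,.14): print(round(a,2),(R.T@(bar(a)-bar(.9))).round(1))
```

```text
[ 564.36179258 -133.33816722   96.44380251] [-0.58280011  2.32943109  1.55652207] 11.799303587723687
1.04 [ 0.6 -0.   7.2]
1.18 [ 2.3 -0.  14.3]
1.32 [ 4.9 -0.  21.1]
1.46 [ 8.5 -0.  27.5]
1.6 [12.8 -0.1 33.3]
1.74 [18.  -0.1 38.4]
1.88 [23.8 -0.1 42.8]
```

View pics/w3.png

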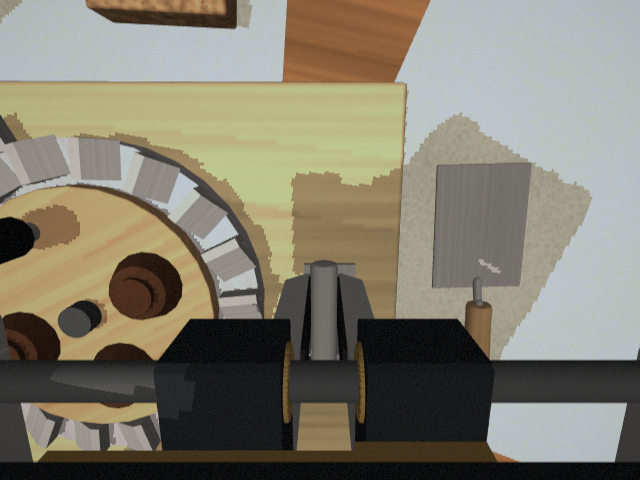

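The bar is still between the fingers (column 323) and the pawl is upright over its hinge. I'll carry on round the arc.

Request:
arm_command:
  series:
    - [10,[0.6,0,7.2],0]
    - [10,[2.3,0,14.3],0]
    - [10,[4.9,0,21],0]
    - [10,[8.5,0,27.5],0]
    - [10,[12.8,0,33],0]
    - [10,[18,0,38.4],0]
    - [10,[21,0,40.8],0]
    - [10,[21,0,40.8],0]
    - [10,[21,0,40.8],0]

```text
clock: 5.35
eef_pos: [572.7, -174.0, 75.3]
eef_rot: [2.562, 1.57, 1.198]
wrist_force: [0.0, 0.1, -0.5]
finger_gap: 11.8
```

Run:
```python
from h import *
s,p,R=tool(); print(p,s['wrist_force'],s['finger_gap'])
c=snap('wrist','w4')
```

```text
[ 572.71775488 -174.00286634   75.3251043 ] [ 0.0181755   0.08904678 -0.53692671] 11.768886331757589
```

View pics/w4.png

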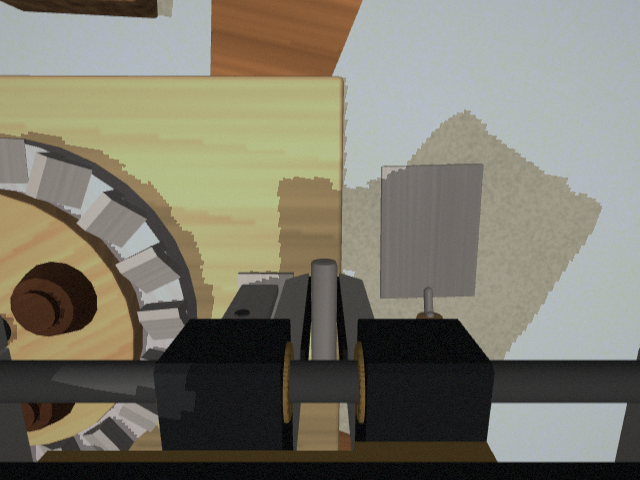

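The pawl is back and the bar is still held at column 323. I'll open the fingers, then rise.

Request:
arm_command:
  series:
    - [40,[0,0,0],0]
    - [40,[0,0,0],0]
    - [40,[0,0,0],0]
    - [40,[0,0,0],0]
    - [40,[-30,0,0],0]
    - [40,[-80,0,0],0]
    - [40,[-120,0,0],0]
    - [40,[-120,0,0],0]

```text
clock: 6.4
eef_pos: [573.8, -174.4, 198.6]
eef_rot: [1.075, 1.565, -0.289]
wrist_force: [-0.1, -0.1, -1.1]
finger_gap: 39.8
```

Run:
```python
from h import *
c=snap('wrist','w5'); c=snap('top','top5'); P=cloud(c)
s,p,R=tool(); print(p,s['wrist_force'],s['joints'])
im=c['pixels'][215:385,235:455,::-1]; cv2.imwrite('pics/top5z.png',cv2.resize(im,None,fx=3.5,fy=3.5,interpolation=cv2.INTER_CUBIC))
```

```text
[ 572.49065087 -173.93069096  194.75945012] [-0.39803286 -0.62948187 -0.41099846] [-3.56332929e-01  4.16389042e-01  1.38890676e+00  3.90468211e-04
  1.33673668e+00  1.00802752e+00]
```

View pics/w5.png

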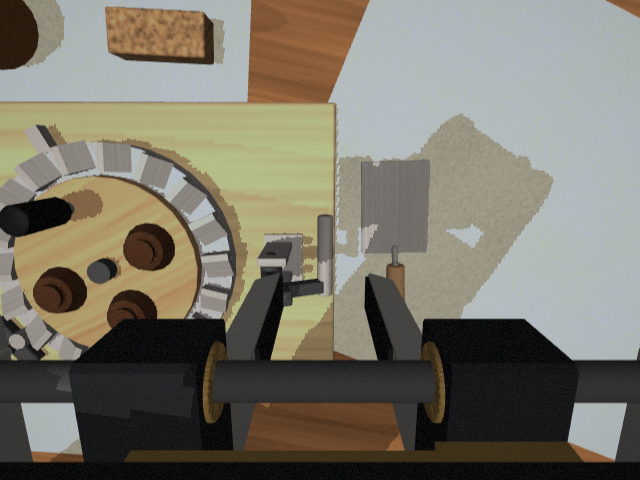

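View pics/top5z.png

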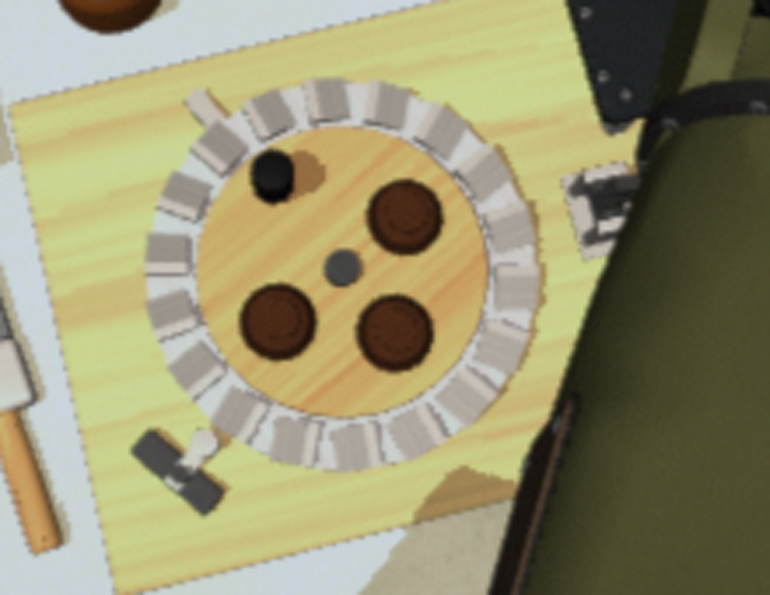

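The pawl lies thrown back: the bar is at column 325 in the wrist view, well outside the hinge. The turntable hasn't moved. Next I'll locate the post and then go to the knob.

Run:
```python
from h import *
for n in ('top0','top5'):
    c=ld(n); P=cloud(c)
    Ax=np.array([498,8.])
    k=(P[...,2]>36)&(P[...,2]<50)&(np.hypot(P[...,0]-408,P[...,1]-90)<18)&(np.hypot(*(P[...,:2]-Ax).transpose(2,0,1))>114)
    q=P[k]; m=q.mean(0); d=m[:2]-Ax; print(n,'post',m,k.sum(),np.hypot(*d),np.arctan2(d[1],d[0]))
    k=(P[...,2]>18)&(P[...,2]<33)&(np.hypot(P[...,0]-390,P[...,1]-103)<35)&(np.hypot(*(P[...,:2]-Ax).transpose(2,0,1))>128)
    q=P[k]; m=q.mean(0); d=m[:2]-Ax; print('block',m,k.sum(),np.hypot(*d),np.arctan2(d[1],d[0]))
print(plan([546.1,43.8,190],.64+np.pi/2))
```

```text
top0 post [406.76800591  88.31085709  39.88520556] 52 121.54468524916814 2.4197728775818943
block [392.61269533 104.19950096  24.39701249] 271 142.6913731461749 2.401740376303234
top5 post [407.07095766  88.41129798  39.7126588 ] 50 121.38396757448861 2.417502664246517
block [392.41693697 104.01466317  24.29422479] 270 142.71159288017893 2.4036217342999855
(array([   4.9,   18.8, -218.5]), np.float64(-24.846590803916932))
```

Request:
arm_command:
  series:
    - [46,[0,3,-30],-5]
    - [46,[0,7,-80],-12]
    - [46,[0,11,-130],-20]
    - [46,[0,15,-180],-24.8]
    - [46,[2,18,-210],-24.8]
    - [46,[5,18.8,-218.5],-24.8]
    - [46,[5,18.8,-218.5],-24.8]

```text
clock: 7.38
eef_pos: [545.8, 43.6, 188.7]
eef_rot: [-2.378, 1.569, 2.974]
wrist_force: [0.2, 1.0, 0.6]
finger_gap: 46.4
```

Run:
```python
from h import *
c=snap('wrist','w6'); P=cloud(c)
k=(P[...,2]>98)&(P[...,2]<112)&(np.hypot(P[...,0]-545,P[...,1]-43)<30); q=P[k]; print('knob top',q.mean(0),k.sum(), q.min(0),q.max(0))
print(plan([546.1,43.8,76],.64+np.pi/2))
s,p,R=tool();print(R.round(2),p)
```

```text
knob top [545.3777115   44.46897399 106.23776792] 903 [532.48138067  32.41775317  98.13771677] [556.35419811  55.64439857 109.27629533]
(array([113.1,   0.6,  -0.4]), np.float64(-0.06927187131340139))
[[-0.   0.8  0.6]
 [ 0.   0.6 -0.8]
 [-1.  -0.  -0. ]] [546.00843676  43.08296771 189.12281362]
```

View pics/w6.png

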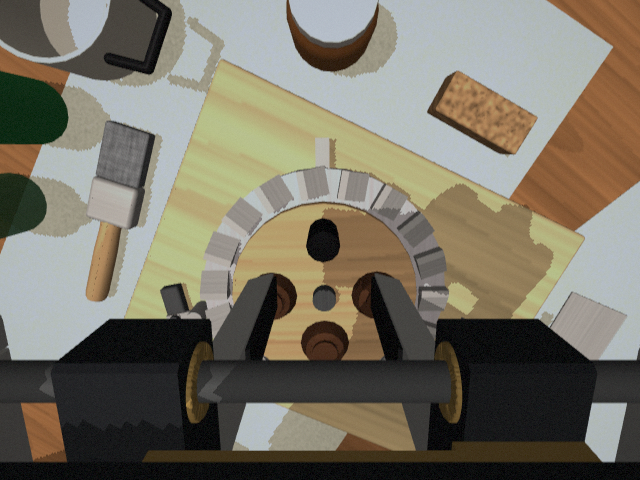

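The knob (column 323), hub (324) and lug (323) are all in line with the tool, so the alignment is right. I'll descend and grip lightly.

Request:
arm_command:
  series:
    - [46,[40,0.3,0],0]
    - [46,[80,0.6,-0.5],0]
    - [46,[105,0.6,-0.5],0]
    - [46,[113,0.6,-0.5],0]
    - [46,[113,0.6,-0.5],0]
    - [20,[113,0.6,-0.5],0]
    - [20,[113,0.6,-0.5],0]
    - [20,[113,0.6,-0.5],0]
    - [20,[113,0.6,-0.5],0]
  newtons: 8

```text
clock: 8.55
eef_pos: [546.3, 43.9, 76.8]
eef_rot: [-2.833, 1.57, 2.518]
wrist_force: [-0.9, 0.5, 6.1]
finger_gap: 23.8
```

```bash
cat >> h.py <<'E'
AX=np.array([498,8.])
def tang():
    s,p,R=tool(); d=p[:2]-AX; ph=np.arctan2(d[1],d[0]); F=s['wrist_force']
    t=np.array([-np.sin(ph),np.cos(ph),0]); r=np.array([np.cos(ph),np.sin(ph),0])
    print('clk',round(s['clock'],2),'ph',ph.round(4),'r',np.hypot(*d).round(1),'z',p[2].round(1),'Ft',(F@t).round(2),'Fr',(F@r).round(2),'Fz',F[2].round(2),'gap',round(s['finger_gap'],1))
    return ph,np.hypot(*d)
def arc(dphis,r=None,z=76):
    s,p,R=tool(); ph,r0=tang(); r=r or r0
    for d in dphis:
        X=np.array([AX[0]+r*np.cos(ph+d),AX[1]+r*np.sin(ph+d),z])
        print(round(ph+d,3),(R.T@(X-p)).round(1),np.degrees(-d).round(1))
E
python3 - <<'E'
from h import *
arc(np.arange(1,13)*.06)
s,p,R=tool();print(p,R.round(2))
E
```

```text
clk 8.55 ph 0.6394 r 60.2 z 76.8 Ft 0.93 Fr -0.42 Fz 6.13 gap 23.8
0.699 [ 0.8 -0.1 -3.6] -3.4
0.759 [ 0.8 -0.4 -7.2] -6.9
0.819 [  0.8  -1.  -10.8] -10.3
0.879 [  0.8  -1.7 -14.3] -13.8
0.939 [  0.8  -2.7 -17.8] -17.2
0.999 [  0.8  -3.9 -21.2] -20.6
1.059 [  0.8  -5.2 -24.6] -24.1
1.119 [  0.8  -6.8 -27.8] -27.5
1.179 [  0.8  -8.6 -31. ] -30.9
1.239 [  0.8 -10.5 -34. ] -34.4
1.299 [  0.8 -12.7 -36.9] -37.8
1.359 [  0.8 -15.  -39.7] -41.3
[546.32538776  43.93473256  76.7765827 ] [[-0.   0.8  0.6]
 [ 0.   0.6 -0.8]
 [-1.  -0.  -0. ]]
```

Request:
arm_command:
  series:
    - [20,[0,-0.1,-3.6],-3.4]
    - [20,[0,-0.4,-7.2],-6.9]
    - [20,[0,-1,-10.8],-10.3]
    - [20,[0,-1.7,-14.3],-13.8]
    - [20,[0,-2.7,-17.8],-17.2]

```text
clock: 9.18
eef_pos: [534.0, 56.3, 76.9]
eef_rot: [0.295, 1.57, -0.334]
wrist_force: [3.9, -3.6, -1.5]
finger_gap: 23.3
```

Run:
```python
from h import *
arc(np.arange(1,13)*.06,60.2)
```

```text
clk 9.18 ph 0.9304 r 60.2 z 76.9 Ft -5.33 Fr -0.55 Fz -1.51 gap 23.3
0.99 [ 0.9 -0.1 -3.6] -3.4
1.05 [ 0.9 -0.4 -7.2] -6.9
1.11 [  0.9  -0.9 -10.8] -10.3
1.17 [  0.9  -1.6 -14.3] -13.8
1.23 [  0.9  -2.5 -17.8] -17.2
1.29 [  0.9  -3.6 -21.2] -20.6
1.35 [  0.9  -5.  -24.6] -24.1
1.41 [  0.9  -6.5 -27.9] -27.5
1.47 [  0.9  -8.2 -31. ] -30.9
1.53 [  0.9 -10.2 -34.1] -34.4
1.59 [  0.9 -12.2 -37. ] -37.8
1.65 [  0.9 -14.5 -39.9] -41.3
```

Request:
arm_command:
  series:
    - [20,[0,-0.1,-3.6],-3.4]
    - [20,[0,-0.4,-7.2],-6.9]
    - [20,[0,-0.9,-10.8],-10.3]
    - [20,[0,-1.6,-14.3],-13.8]
    - [20,[0,-2.5,-17.8],-17.2]
    - [20,[0,-3.6,-21.2],-20.6]
    - [20,[0,-5,-24.6],-24.1]
    - [20,[0,-6.5,-27.9],-27.5]
    - [20,[0,-8.2,-31],-30.9]
    - [20,[0,-10.2,-34.1],-34.4]
    - [20,[0,-12.2,-37],-37.8]
    - [20,[0,-14.5,-39.9],-41.3]

```text
clock: 10.68
eef_pos: [493.6, 67.8, 76.9]
eef_rot: [-0.424, 1.568, -0.33]
wrist_force: [3.5, -3.7, -3.8]
finger_gap: 24.2
```

Run:
```python
from h import *
arc(np.arange(1,13)*.05,60.2)
c=snap('wrist','w7'); c=snap('top','top7')
im=c['pixels'][215:385,235:455,::-1]; cv2.imwrite('pics/top7z.png',cv2.resize(im,None,fx=3.5,fy=3.5,interpolation=cv2.INTER_CUBIC))
```

```text
clk 10.68 ph 1.644 r 59.9 z 76.9 Ft -3.19 Fr -3.94 Fz -3.76 gap 24.2
1.694 [ 0.9  0.2 -3. ] -2.9
1.744 [ 0.9  0.1 -6. ] -5.7
1.794 [ 0.9 -0.2 -9. ] -8.6
1.844 [  0.9  -0.7 -12. ] -11.5
1.894 [  0.9  -1.3 -14.9] -14.3
1.944 [  0.8  -2.1 -17.8] -17.2
1.994 [  0.8  -3.  -20.7] -20.1
2.044 [  0.8  -4.  -23.5] -22.9
2.094 [  0.8  -5.2 -26.3] -25.8
2.144 [  0.8  -6.5 -29. ] -28.6
2.194 [  0.8  -8.  -31.6] -31.5
2.244 [  0.8  -9.6 -34.2] -34.4
```

View pics/w7.png

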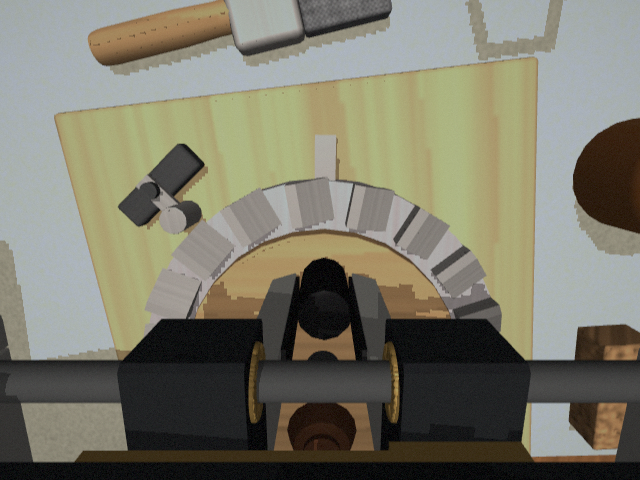

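View pics/top7z.png

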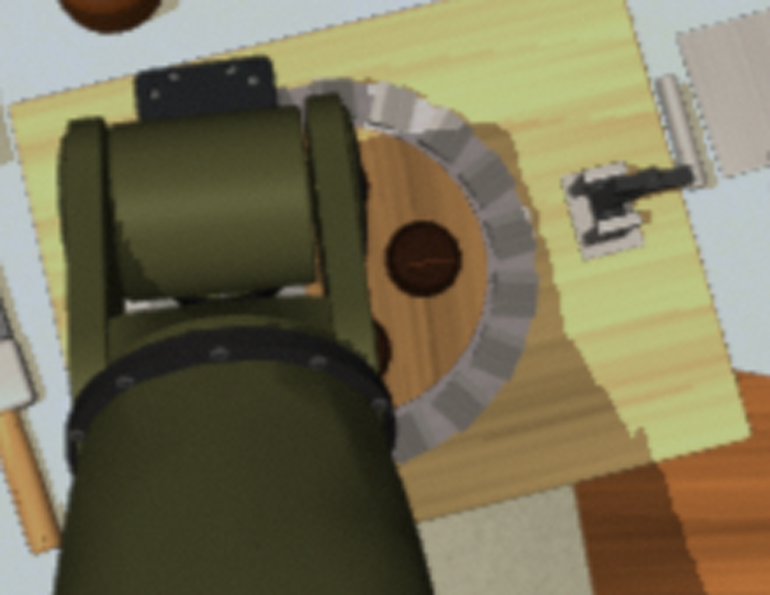

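The lug (326,160) is closing on the post (180,215), the pawl is still back, and the knob is well held. I'll continue, stopping short of the post.

Request:
arm_command:
  series:
    - [20,[0,0.2,-3],-2.9]
    - [20,[0,0.4,-6],-5.7]
    - [20,[0,0.2,-9],-8.6]
    - [20,[0,-0.3,-12],-11.5]
    - [20,[0,-0.9,-14.9],-14.3]
    - [20,[0,-1.7,-17.8],-17.2]
    - [20,[0,-2.6,-20.7],-20.1]
    - [20,[0,-3.6,-23.5],-22.9]
    - [20,[0,-4.8,-26.3],-25.8]
    - [20,[0,-4.8,-26.3],-25.8]

```text
clock: 12.02
eef_pos: [468.0, 59.9, 76.9]
eef_rot: [-1.168, 1.568, -0.626]
wrist_force: [4.7, -6.0, -4.3]
finger_gap: 23.8
```

Run:
```python
from h import *
arc(np.arange(1,13)*.02,59.8)
c=snap('wrist','w8'); P=cloud(c)
for X in [(406.9,88.4,40)]: print(proj(c,X))
print(read_state()['wrist_force'])
```

```text
clk 12.03 ph 2.095 r 60.0 z 76.9 Ft -1.06 Fr -7.51 Fz -4.27 gap 23.8
2.115 [ 0.9 -0.2 -1.2] -1.1
2.135 [ 0.9 -0.2 -2.4] -2.3
2.155 [ 0.9 -0.2 -3.6] -3.4
2.175 [ 0.9 -0.3 -4.8] -4.6
2.195 [ 0.9 -0.4 -6. ] -5.7
2.215 [ 0.9 -0.5 -7.2] -6.9
2.235 [ 0.9 -0.6 -8.4] -8.0
2.255 [ 0.9 -0.8 -9.5] -9.2
2.275 [  0.9  -1.  -10.7] -10.3
2.295 [  0.9  -1.2 -11.9] -11.5
2.315 [  0.9  -1.4 -13.1] -12.6
2.335 [  0.9  -1.7 -14.2] -13.8
[257.96813772 170.89065493]
[ 5.15170141 -6.20149852 -2.57096229]
```

View pics/w8.png

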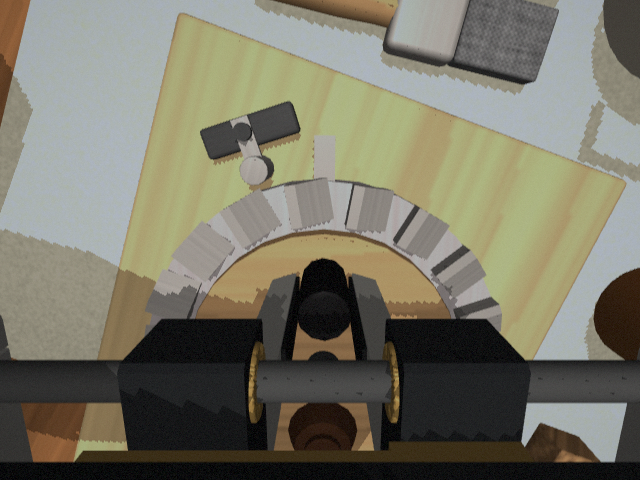

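The post is at (257,170), 1 px from where I predicted it, and the lug is at (324,155). There's a side load of about 7.5 N, so I'll ease inward by 1 mm and advance to about 2.235 rad.

Request:
arm_command:
  series:
    - [20,[0,-0.8,-1.2],-1.1]
    - [20,[0,-1.2,-2.4],-2.3]
    - [20,[0,-1.2,-3.6],-3.4]
    - [20,[0,-1.3,-4.8],-4.6]
    - [20,[0,-1.4,-6],-5.7]
    - [20,[0,-1.5,-7.2],-6.9]

```text
clock: 12.82
eef_pos: [462.5, 55.6, 76.9]
eef_rot: [-0.934, 1.569, -0.273]
wrist_force: [1.3, 4.8, -1.5]
finger_gap: 23.7
```

Run:
```python
from h import *
arc(np.arange(1,10)*.01)
```

```text
clk 12.82 ph 2.2112 r 59.4 z 76.9 Ft -3.91 Fr 3.11 Fz -1.47 gap 23.7
2.221 [ 0.9  0.  -0.6] -0.6
2.231 [ 0.9  0.  -1.2] -1.1
2.241 [ 0.9  0.  -1.8] -1.7
2.251 [ 0.9  0.  -2.4] -2.3
2.261 [ 0.9 -0.  -3. ] -2.9
2.271 [ 0.9 -0.  -3.6] -3.4
2.281 [ 0.9 -0.1 -4.2] -4.0
2.291 [ 0.9 -0.1 -4.8] -4.6
2.301 [ 0.9 -0.1 -5.3] -5.2
```

Request:
arm_command:
  series:
    - [20,[0,0.2,-0.6],-0.5]
    - [20,[0,0.2,-1.2],-1]
    - [20,[0,0.2,-1.8],-1.5]
    - [20,[0,0.2,-2.4],-2]

```text
clock: 13.32
eef_pos: [460.5, 54.3, 76.9]
eef_rot: [-0.958, 1.568, -0.261]
wrist_force: [4.1, 2.6, -3.7]
finger_gap: 23.6
```

Run:
```python
from h import *
arc(np.arange(1,6)*.01)
```

```text
clk 13.32 ph 2.2516 r 59.6 z 76.9 Ft -4.83 Fr -0.56 Fz -3.73 gap 23.6
2.262 [ 0.9  0.  -0.6] -0.6
2.272 [ 0.9  0.  -1.2] -1.1
2.282 [ 0.9  0.  -1.8] -1.7
2.292 [ 0.9 -0.  -2.4] -2.3
2.302 [ 0.9 -0.  -3. ] -2.9
```

Turning takes about 4.8 N. From here I'll use small steps.

Request:
arm_command:
  series:
    - [20,[0,0,-0.6],0]
    - [20,[0,0,-1.2],0]

```text
clock: 13.58
eef_pos: [459.6, 53.5, 76.9]
eef_rot: [-0.941, 1.568, -0.245]
wrist_force: [3.8, 3.0, -3.4]
finger_gap: 23.6
```

```bash
python3 -c "
from h import *
tang()"
```

```text
clk 13.57 ph 2.2722 r 59.6 z 76.9 Ft -4.84 Fr -0.21 Fz -3.44 gap 23.6
```

Request:
arm_command:
  series:
    - [20,[0,0,-0.5],0]
    - [20,[0,0,-1],0]

```text
clock: 13.82
eef_pos: [458.8, 52.8, 76.9]
eef_rot: [-0.939, 1.568, -0.243]
wrist_force: [4.3, 2.2, -3.1]
finger_gap: 23.8
```

```bash
python3 -c "
from h import *
tang()"
```

```text
clk 13.82 ph 2.2894 r 59.5 z 76.9 Ft -4.74 Fr -1.17 Fz -3.1 gap 23.8
```

Request:
arm_command:
  series:
    - [20,[0,0,-0.4],0]
    - [20,[0,0,-0.8],0]

```text
clock: 14.08
eef_pos: [458.2, 52.3, 76.9]
eef_rot: [-0.935, 1.568, -0.239]
wrist_force: [4.3, 2.2, -3.3]
finger_gap: 23.8
```

```bash
python3 -c "
from h import *
tang()
snap('wrist','w9')"
```

```text
clk 14.07 ph 2.303 r 59.5 z 76.9 Ft -4.68 Fr -1.25 Fz -3.27 gap 23.8
```

View pics/w9.png

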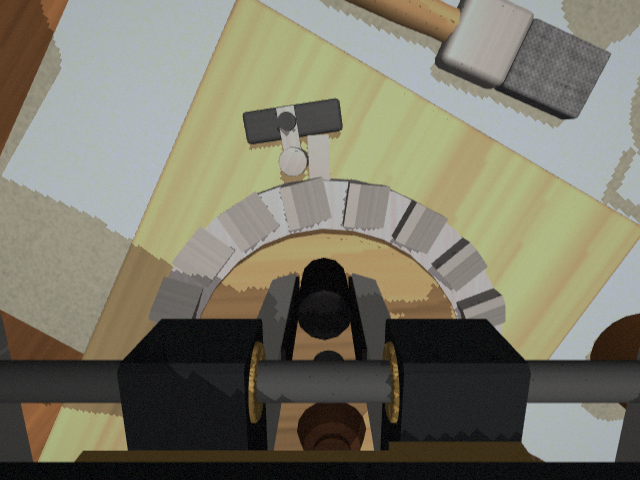

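The lug edge (column 309) is about 1 px from the post edge (column 308), so they almost touch. I'll keep nudging.

Request:
arm_command:
  series:
    - [20,[0,0,-0.3],0]
    - [20,[0,0,-0.5],0]

```text
clock: 14.38
eef_pos: [458.1, 52.1, 77.0]
eef_rot: [-0.783, 1.568, -0.087]
wrist_force: [7.0, 3.7, -4.9]
finger_gap: 23.7
```

```bash
python3 -c "
from h import *
tang()"
```

```text
clk 14.38 ph 2.3071 r 59.5 z 77.0 Ft -7.69 Fr -1.94 Fz -4.92 gap 23.7
```

Request:
arm_command:
  series:
    - [20,[0,0,-0.5],0]
    - [20,[0,0,-0.7],0]

```text
clock: 14.62
eef_pos: [457.9, 52.0, 77.0]
eef_rot: [-0.577, 1.566, 0.119]
wrist_force: [8.4, 6.4, -6.1]
finger_gap: 24.0
```

```bash
python3 -c "
from h import *
tang()"
```

```text
clk 14.62 ph 2.309 r 59.5 z 77.0 Ft -10.52 Fr -0.88 Fz -6.15 gap 24.0
```

Request:
arm_command:
  series:
    - [20,[0,0,-0.8],0]
    - [20,[0,0,-0.9],0]
    - [20,[0,0,-0.9],0]

```text
clock: 15.0
eef_pos: [457.9, 52.0, 77.0]
eef_rot: [-0.456, 1.565, 0.24]
wrist_force: [9.7, 8.0, -8.0]
finger_gap: 23.8
```

```bash
python3 -c "
from h import *
tang()
snap('wrist','w10')"
```

```text
clk 15.0 ph 2.3101 r 59.5 z 77.0 Ft -12.61 Fr -0.62 Fz -7.99 gap 23.8
```

View pics/w10.png

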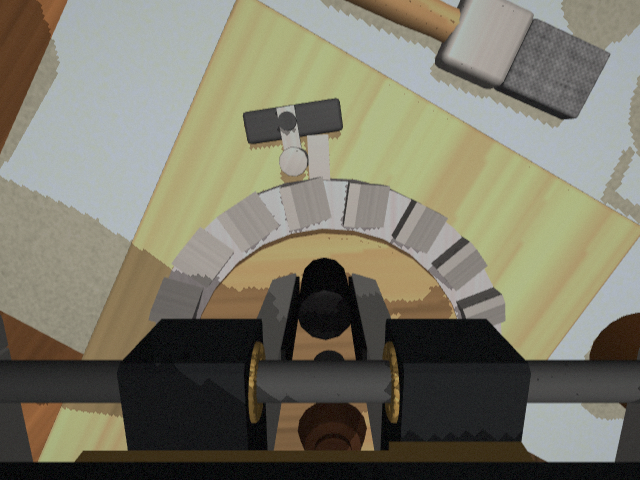

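The lug touches the post. The knob push has risen from 4.7 to 12.6 N, about 4 N at the stop, and motion has stopped. I'll open the fingers and rise.

Request:
arm_command:
  series:
    - [46,[0,0,0],0]
    - [46,[0,0,0],0]
    - [46,[0,0,0],0]
    - [46,[0,0,0],0]
    - [46,[-30,0,0],0]
    - [46,[-80,0,0],0]
    - [46,[-118,0,0],0]
    - [46,[-118,0,0],0]

```text
clock: 16.05
eef_pos: [458.2, 51.8, 197.5]
eef_rot: [-0.547, 1.56, 0.149]
wrist_force: [-0.2, -0.0, -1.2]
finger_gap: 45.7
```

Run:
```python
from h import *
snap('wrist','w11')
print(plan(bar(1.95)+[0,0,110],1.776)); s,p,R=tool(); print(p,s['joints'])
```

```text
(array([  18. , -249. ,  -57.8]), np.float64(-61.886426042116454))
[457.42674415  51.77184912 195.61602021] [ 3.23728834e-02  1.03047850e-01  1.78123985e+00  1.32056578e-03
  1.24936098e+00 -6.63903719e-01]
```

View pics/w11.png

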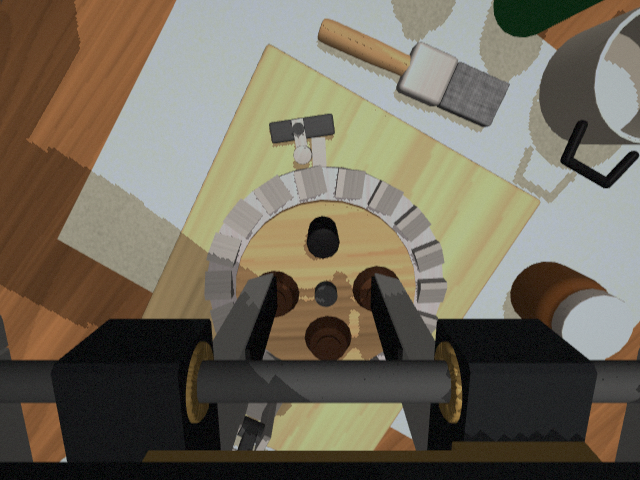

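The lug is still on the post and the knob is free. Now I'll go back to the pawl handle in the same wrist orientation as before, which means a turn of +118°.

Request:
arm_command:
  series:
    - [44,[0,-15,-3],9]
    - [44,[0,-40,-8],19]
    - [44,[0,-65,-15],29]
    - [44,[0,-90,-21],39]
    - [44,[0,-115,-27],49]
    - [44,[2,-140,-33],59]
    - [44,[4,-165,-39],69]
    - [44,[6,-190,-45],79]
    - [44,[9,-215,-51],89]
    - [44,[12,-235,-55],99]
    - [44,[15,-249,-58],109]
    - [44,[18,-249,-58],118]

```text
clock: 17.6
eef_pos: [572.2, -177.1, 175.9]
eef_rot: [1.83, 1.565, 0.46]
wrist_force: [0.5, 0.1, 0.1]
finger_gap: 43.8
```

Run:
```python
from h import *
c=snap('wrist','w12'); P=cloud(c); s,p,R=tool(); print(p,R.round(2))
d=P-A; k=(P[...,2]>72)&(d@yb<-175)&(d@yb>-225)&(d@xb>-10)&(d@xb<62); q=d[k]
if k.any(): print(k.sum(),'xb',(q@xb).min(),(q@xb).max(),'yb',np.percentile(q@yb,[2,50,98]),'z',np.percentile(q[:,2],[5,50,95]))
print('model bar',-151.2+52*np.cos(2.64),62+52*np.sin(2.64)); print(plan(bar(1.95),1.776))
```

```text
[ 571.98892736 -176.72198121  175.53968589] [[ 0.    0.98  0.19]
 [ 0.    0.19 -0.98]
 [-1.    0.   -0.  ]]
30069 xb -9.090347269693133 61.99965911735048 yb [-224.22001145 -202.53806461 -175.41487191] z [ 95.02038357 291.71069555 309.42038468]
model bar -196.79453030050263 87.0027759794097
(array([107.3,   0.3,  -0. ]), np.float64(-0.6691611148059374))
```

View pics/w12.png

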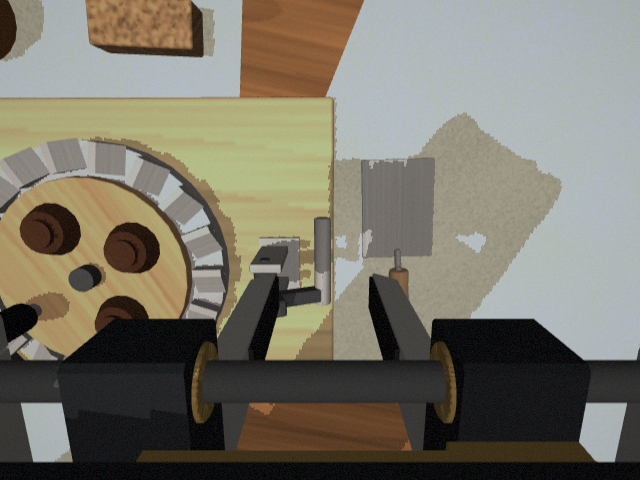

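The bar (column 322) is centred between the fingers. I'll descend and close lightly.

Request:
arm_command:
  series:
    - [44,[40,0,0],0]
    - [44,[80,0.3,0],0]
    - [44,[100,0.3,0],0]
    - [44,[106,0.3,0],0]
    - [44,[106,0.3,0],0]
    - [10,[106,0.3,0],0]
    - [10,[106,0.3,0],0]
    - [10,[106,0.3,0],0]
    - [10,[106,0.3,0],0]
    - [10,[106,0.3,0],0]
  newtons: 8

```text
clock: 18.9
eef_pos: [572.8, -176.0, 69.7]
eef_rot: [2.01, 1.565, 0.632]
wrist_force: [-1.6, 4.3, 2.4]
finger_gap: 11.5
```

Run:
```python
from h import *
s,p,R=tool(); print(p,s['wrist_force'],s['finger_gap'],plan(bar(1.95)))
for a in np.arange(1.88,-.05,-.14): print(round(a,2),plan(bar(a))[0])
```

```text
[ 572.76797252 -175.9911707    69.71668337] [-1.61382262  4.29532391  2.40358769] 11.528898516807999 (array([ 1.5, -0. ,  0.4]), None)
1.88 [-1.6 -0.  -1.5]
1.74 [-7.4 -0.1 -5.9]
1.6 [-12.6  -0.1 -11. ]
1.46 [-17.   -0.1 -16.8]
1.32 [-20.5  -0.2 -23.2]
1.18 [-23.1  -0.3 -30. ]
1.04 [-24.7  -0.3 -37.1]
0.9 [-25.4  -0.4 -44.3]
0.76 [-25.   -0.5 -51.6]
0.62 [-23.6  -0.6 -58.7]
0.48 [-21.2  -0.7 -65.6]
0.34 [-17.9  -0.8 -72. ]
0.2 [-13.7  -0.8 -78. ]
0.06 [ -8.7  -0.9 -83.3]
```

Request:
arm_command:
  series:
    - [10,[-2.5,0,-2],0]
    - [10,[-7.4,0,-5.9],0]
    - [10,[-12.6,0,-11],0]
    - [10,[-17,0,-16.8],0]
    - [10,[-20.5,0,-23.2],0]
    - [10,[-23.1,0,-30],0]
    - [10,[-24.7,0,-37.1],0]
    - [10,[-25.4,0,-44.3],0]
    - [10,[-25,0,-51.6],0]
    - [10,[-23.6,0,-58.7],0]
    - [10,[-22.5,0,-62],0]
    - [10,[-21.2,0,-65.6],0]

```text
clock: 20.4
eef_pos: [559.8, -111.4, 90.8]
eef_rot: [2.097, 1.566, 0.72]
wrist_force: [1.3, -0.6, 1.5]
finger_gap: 11.6
```

Run:
```python
from h import *
s,p,R=tool(); print(p,s['wrist_force'],s['finger_gap'])
c=snap('wrist','w13')
for a in (.48,.41,.34,.27,.2,.1,0): print(a,plan(bar(a))[0])
```

```text
[ 559.84961393 -111.37974835   90.75691384] [ 1.30092066 -0.58347381  1.49132906] 11.555972664063018
0.48 [-0.5 -0.5  0.7]
0.41 [ 1.1 -0.6 -2.6]
0.34 [ 2.8 -0.6 -5.8]
0.27 [ 4.8 -0.7 -8.8]
0.2 [  7.   -0.7 -11.7]
0.1 [ 10.5  -0.8 -15.6]
0 [ 14.4  -0.8 -19.1]
```

View pics/w13.png

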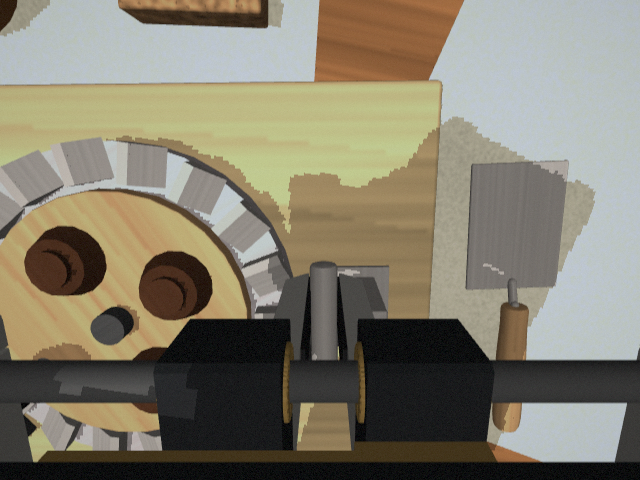

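The pawl is held at about 0.47 rad with the bar at column 323. I'll lower it to about 0.3 rad and feel for contact.

Request:
arm_command:
  series:
    - [10,[0.5,0,-1.5],0]
    - [10,[1.1,0,-2.6],0]
    - [10,[2,0,-4.2],0]
    - [10,[2.8,0,-5.8],0]
    - [10,[3.8,0,-7.3],0]

```text
clock: 21.08
eef_pos: [558.3, -103.8, 86.8]
eef_rot: [2.147, 1.566, 0.77]
wrist_force: [0.2, 1.0, 0.8]
finger_gap: 11.7
```

Run:
```python
from h import *
s,p,R=tool(); print(p,s['wrist_force'],s['finger_gap'])
for a in (.27,.2,.15,.1,.05): print(a,plan(bar(a))[0])
```

```text
[ 558.33447625 -103.81566718   86.78649699] [0.21559487 0.99680612 0.78878601] 11.741580613900364
0.27 [ 1.  -0.6 -1.5]
0.2 [ 3.2 -0.7 -4.4]
0.15 [ 4.9 -0.7 -6.3]
0.1 [ 6.7 -0.7 -8.2]
0.05 [  8.5  -0.7 -10. ]
```

Request:
arm_command:
  series:
    - [10,[1,0,-1.5],0]
    - [10,[2,0,-3],0]
    - [10,[3.2,0,-4.4],0]

```text
clock: 21.45
eef_pos: [557.6, -99.7, 83.8]
eef_rot: [1.98, 1.566, 0.604]
wrist_force: [-0.5, -6.8, 6.7]
finger_gap: 11.7
```

Run:
```python
from h import *
s,p,R=tool(); print(p,s['wrist_force'],s['finger_gap'])
for a in (.2,.15,.1,.05,0): print(a,plan(bar(a))[0])
```

```text
[557.63725395 -99.68281841  83.7738524 ] [-0.540169   -6.8341583   6.70852361] 11.669584572052132
0.2 [ 0.2 -0.8 -0.2]
0.15 [ 1.9 -0.8 -2.1]
0.1 [ 3.6 -0.8 -4. ]
0.05 [ 5.5 -0.8 -5.8]
0 [ 7.5 -0.9 -7.5]
```

The nose is resting on a tooth at about 0.2 rad, as it was at the start. I'll release it and rise.

Request:
arm_command:
  series:
    - [44,[-0.3,0,0.3],0]
    - [44,[-0.3,0,0.3],0]
    - [44,[-0.3,0,0.3],0]
    - [44,[-0.3,0,0.3],0]
    - [44,[-0.3,0,0.3],0]
    - [44,[-40,0,0],0]
    - [44,[-80,0,0],0]
    - [44,[-115,0,0],0]
    - [44,[-115,0,0],0]

```text
clock: 22.58
eef_pos: [558.1, -100.3, 201.4]
eef_rot: [1.583, 1.562, 0.206]
wrist_force: [1.0, -0.3, -0.1]
finger_gap: 44.1
```

Run:
```python
from h import *
c=snap('wrist','w14'); P=cloud(c)
for v in (225,245,275):
    r=P[v,324:338]; r=r[(r[:,2]>85)&(r[:,2]<130)]; d=r-A
    if len(r): print(v,len(r),(d@xb).mean().round(1),(d@yb).mean().round(1),np.median(r[:,2]).round(1))
c=snap('top','top14')
im=c['pixels'][215:385,235:455,::-1]; cv2.imwrite('pics/top14z.png',cv2.resize(im,None,fx=3.5,fy=3.5,interpolation=cv2.INTER_CUBIC))
c=snap('side','side14'); im=c['pixels'][180:360,260:460,::-1]; cv2.imwrite('pics/side14z.png',cv2.resize(im,None,fx=3.3,fy=3.3,interpolation=cv2.INTER_CUBIC))
s=read_state();print(s['eef_pos'],s['wrist_force'],s['clock'])
```

```text
225 8 50.4 -122.9 108.7
245 8 35.7 -122.8 108.6
275 8 13.0 -122.6 108.3
[556.75376796 -99.9010992  197.69174788] [ 0.43365718 -0.78298489 -0.46563525] 22.725
```

View pics/w14.png

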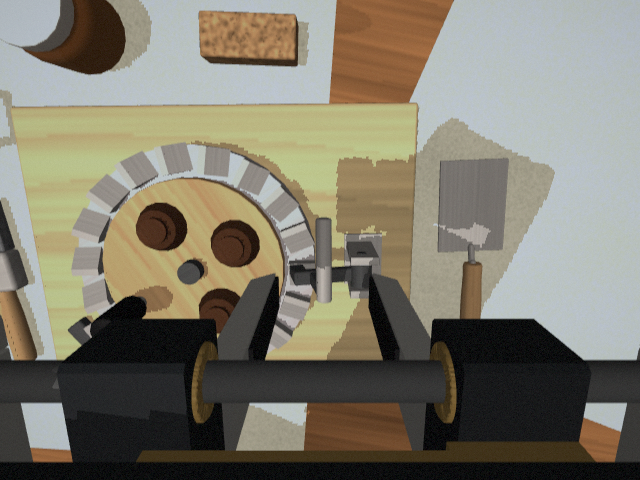

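View pics/top14z.png

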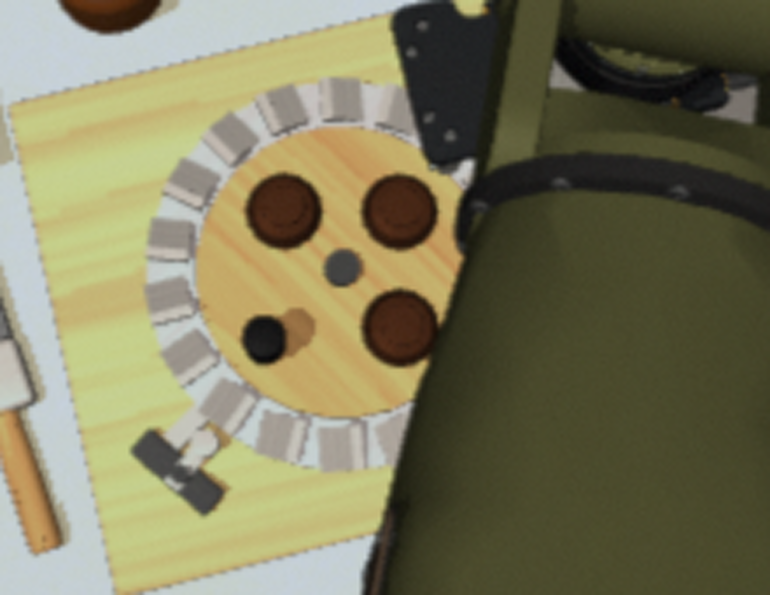

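View pics/side14z.png

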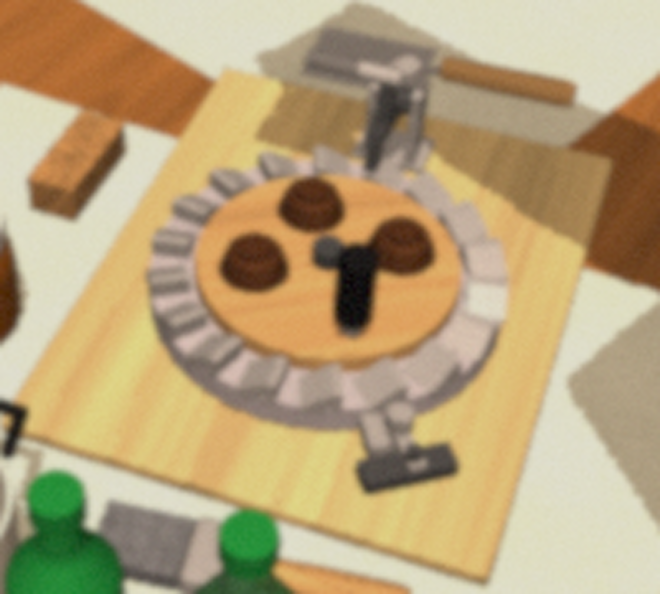

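Run:
```python
from h import *
for n in('w1','w14'):
    c=ld(n); P=cloud(c); d=P-A; k=(P[...,2]>98)&(P[...,2]<116)&(d@yb<-90)&(d@yb>-140)&(d@xb>22)&(d@xb<50); k[330:]=0
    q=d[k]; y=(q@yb); z=np.median(q[abs(y-np.median(y))<2.5][:,2])-6; y=np.median(y); print(n,k.sum(),y,z,'angle',np.arctan2(z-62,y+151.2)-.69)
c=snap('wrist','w15'); s=read_state(); print(s['clock'])
a=ld('w14')['pixels'].astype(int);b=c['pixels'].astype(int); print(abs(a-b)[:300].mean())
d=ld('top0')['pixels'].astype(int)-ld('top14')['pixels'].astype(int); m=abs(d).max(2)>60; print([m[160:400,150:255].sum(), m[180:215,245:360].sum()])
```

```text
w1 603 -117.67051444443523 102.09986166194584 angle 0.18439825868529613
w14 608 -119.65207538254862 103.51060184212764 angle 0.23092790499935933
22.775
7.253366319444445
[np.int64(0), np.int64(0)]
```

Request:
arm_command:
  series:
    - [44,[0,0,0],0]
    - [44,[0,0,0],0]
    - [44,[0,0,0],0]
    - [44,[0,0,0],0]
    - [44,[0,0,0],0]
    - [44,[0,0,0],0]

```text
clock: 23.52
eef_pos: [556.7, -99.9, 197.5]
eef_rot: [2.343, 1.567, 0.966]
wrist_force: [-0.4, 0.4, -0.3]
finger_gap: 44.1
```

Run:
```python
from h import *
c=snap('wrist','w16');c2=snap('wrist','w17')
P=cloud(c); d=P-A; k=(P[...,2]>98)&(P[...,2]<116)&(d@yb<-90)&(d@yb>-140)&(d@xb>22)&(d@xb<50); k[330:]=0
q=d[k]; y=np.median(q@yb); z=np.median(q[abs(q@yb-y)<2.5][:,2])-6; print('angle',np.arctan2(z-62,y+151.2)-.69)
print(abs(c['pixels'].astype(int)-c2['pixels']).mean(), read_state()['wrist_force'])
t=snap('top','top16'); print(abs(t['pixels'].astype(int)-ld('top14')['pixels'])[315:370,265:310].mean())
sign_off()
```

```text
angle 0.2358276704248944
2.2099348958333334 [0.73513349 0.52082205 0.19579704]
0.8311111111111111
the job is handed in; nothing more can be done
```

The turntable is wound back with its lug on the stop post, the pawl is down on the teeth again, and the job is handed in. It took about 24 s of the 72 s allowed; `sign_off` gives no verdict.

- **Pawl thrown back:** I swung it over by its handle and let go. The pictures showed it staying back all through the turning.
- **Turning:** I turned the knob back about 1.67 rad, taking about 4.8 N. At the stop the push rose to 12.6 N, which by the lever ratio is about 4 N on the post. That is above the 1.5 N needed and under the 10 N limit.
- **Pawl set down:** I lowered it until the nose met a tooth, with about 7 N sideways and 7 N upward at the wrist as it touched, then released it.

**Last checks:**
- The pawl rests on a tooth at about 0.23 rad by the wrist camera; the limit is 0.33.
- The top and side pictures show the lug touching the post, but I did not measure the gap in numbers.
- The stop area did not change between the last two top pictures.
- The arm was clear of everything, with under 1 N at the wrist.
- In the top picture nothing changed around the bottles, brush, jar and sanding block. I compared only part of the pot's area and did not compare the spatula in numbers, but the arm touched neither.

No check failed. While turning, a small error in the arc put up to about 7.5 N of sideways load on the knob, and I corrected it before the lug reached the stop.

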